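# Hang the green status tag in its station notch

## Task

Pull the tag hanger with the green plate up out of its blue holder and hook it over the bare part of the station rail, wholly beside the yellow band. Then slide it along the rail into the band, without lifting it onto the band from above or forcing it against the rail, until it drops into the notch in the top edge, which lies somewhere in the band and is found by feel. Let go and leave it hanging upright in the notch, with the grease tub, the bottle and the aluminium block left where they stood.

Things in the scene. Friction and masses are not known exactly. Their poses are not given: they have to be found in the camera images.
- hanger: Loose rigid hanger, 0.16 to 0.28 kg, 193 mm tall, standing in the holder. Origin: middle of its plate's underside; z up, y across its width, +x where the hook's mouth faces (yaw 0: away from the robot). Plate (green, white label) 6 (x) x 40 (y) x 74 mm on x = y = 0; a ledge (z 72-77) leads to -x; a leg, x -11.5 to -7.5, rises to the crown (z 145-151). Ledge, leg, crown, lip: 30 mm wide in y.
- saddle (a point): Underside of the hanger's crown, middle of its 15 mm throat (hanger x = y = 0, z = 145 mm): the face that rests on the rail. The plate hangs right under it, so the hanger cannot come straight down over the bar: lift it, move it along its +x so that the bar enters the mouth between lip and ledge, then lower it.
- lip_end (a point): Lower end of the hook's lip (hanger x = 9.5, z = 122 mm); the lip is 4 mm thick (x 7.5 to 11.5) and hangs 23 mm below the crown's underside. The mouth is the 45 mm between this and the ledge's top (z = 77 mm); the rail's bar is 32 mm high.
- grip_tab (a point): Upper part of the black grip tab on the crown, hanger z = 175 mm. The tab is 26 (x) x 10 (y) mm, z = 151 to 193 mm; grip it from above across the 10 mm.
- holder: Fixed blue cup (most of the green plate is down inside it at the start; the steel hook and black tab stand out) on a dark base plate 80 x 90 x 8 mm; origin on the table under its middle, axes parallel to those of the hanger standing in it. Slot 9.4 (x) x 43.6 (y) mm, floor at z = 8 mm, rim at z = 62 mm: the hanger must rise 54 mm to be out.
- rail: Fixed rail; origin on the table under its middle; bar along its y, x away from the robot (yaw within 0.2). Bar 10 mm thick (x -5 to 5), underside z = 168, top edge z = 200 mm, free from y = -135 to 125 mm between black end caps (24 mm thick, top z = 211, on posts). Bare aluminium from y = -135 to 10 mm, yellow sides (the band) from y = 10 to 100 mm.
- bare_mid (a point): Middle of the bare part of the rail's top edge (rail y = -62.5 mm, z = 200 mm); the bare part is 145 mm long.
- band_mid (a point): Middle of the yellow band on the rail's top edge (rail y = 55 mm); the band is 90 mm long. The one notch in the top edge is 36 mm long, 7 mm deep, square-ended, wholly within the band; its place there is not given (its middle from rail y = 28 to 82 mm). The 30 mm wide crown drops into it by its own weight if it is free to sink; elsewhere the top edge is level.
- grease_tub: Loose white tub with blue lid, 62 mm across, 42 mm tall, a bystander in front of the rail; origin under its middle.
- lock_bottle: Loose small upright bottle with orange tip, 22 x 36 x 98 mm, a bystander near the holder; origin under its middle.
- alu_block: Loose aluminium block, 36 x 46 x 26 mm, a bystander behind the rail; origin under its middle.

How it is judged:
By the outcome, as a careful person would: the job done as asked, in the order asked, and still so for the second after the job is handed in, with the robot touching nothing.
It also fails if it takes over 54 s, if anything falls off the work surface, if the arm or the gripper's body presses on something with over 40 N, if the wrist force passes 120 N, or if a joint passes its speed limit or range.

## Robot

A 7-joint arm with a two-finger parallel gripper is mounted at the origin on a cart in front of the work surface, level with it; the furniture and walls round the work are solid. World frame = base frame: x ahead of the robot, y to its left, z up, the work surface at z = 0. Lengths are in m, angles in rad, forces in N, time in s.
With the tool pointing down it reaches from about 0.425 to 0.925 m from the base axis. Payload 6.8 kg.
Tool frame: the origin (TCP) lies on the centre line of the jaws, within the pads' length; the fingertips stand 14 mm ahead of it and the grasp point (between the pads) lies 5 mm behind it; z points along the fingers, y is the line along which they close (so a half turn about z gives the same grasp; the last joint's range is limited). The gripper opens to 85 mm and grips with 20 to 120 N. Pads are 22 mm wide; open, the fingers measure 114 mm over their backs; the gripper's body (76 mm by 85 mm) begins 54 mm behind the grasp point. The pads swing forward as they close: fully open they stand 13 mm farther back than shut.
Start: joints at [-1.223, 0.477, 0.022, 1.555, -0.011, 1.109, -0.083], TCP at [0.297, 0.606, 0.245] pointing down, gripper open.
Joint ranges: [-2.96, 2.96], [-0.34, 2.1], [-1.41, 1.46], [0.24, 2.44], [-1.37, 4.51], [0.17, 1.92], [-2.96, 2.96]. Speed limits (rad/s): [2.39, 2.39, 3.14, 3.14, 3.14, 3.14, 3.14].

## Interface

Orientations are given as a unit quaternion [w, x, y, z].
In Python, from station import bot gives the robot as it stands. The module is installed in compiled form; this text tells all that it offers.
- The arm moves only by the tool drive_tool, never from a script. Its argument "commands" is a list of rows, each an object with "hand": the opening, from 0 (shut) to 1 (fully open); "translation": the shift along the world's x, y, z in mm, a list of three; "angular": the turn, a rotation vector about the world's x, y, z in rad, a list of three. In form: [{"hand": hand, "translation": [tx, ty, tz], "angular": [ax, ay, az]}, ...]. A call has 1 to 12 rows; each row is the pose to reach, as a shift and turn from the pose commanded when the call began; what a row does not reach only later rows make up. A row lasts 1/8 s, in which the tool goes at most 62.5 mm and 10.7 degrees, less where a joint would pass 70% of its speed; a pose out of reach is approached as far as the arm can. A call with a gripper value outside its range is refused whole. The fingers move at their own pace and stop on an object; "force" is the grip in N (left out, the last holds). Time passes only in rows, so rows that repeat a pose let the fingers close. It gives the time, the measured TCP pose, the force, the opening and the grip force at its end, in the units of the state.
- bot.get_obs(): the state, without advancing time (a new reading comes with each control period).
- bot.read_camera(name): name is "scene" or "top" or "wrist"; returns the picture (384x512x3 uint8, red, green, blue); there is no depth.
- bot.camera_model(name): a dict with "fx", "fy", "cx", "cy" (pixels), "view" (4x4, takes a point from world to camera coordinates). Camera axes: x right, y up, looking along -z (the intrinsics and any distortion apply to the point x, -y, -z); pixel columns grow to the right and rows downward; lengths in m; the calibration is good to about 2 mm. A picture is of the moment at which its call begins: read the wrist's pose just before it. camera_model takes no time and is no camera call; for the wrist camera it gives the pose at the moment of the call.
- bot.hand_in(): hands the job in; it is judged then, once.
Trained networks look in the newest picture that a camera, given by its name, has taken for a name from the list of things; names that differ only in an ending like _2 or _b are one class to them, and where a whole thing is asked for, a point or a joint stands for the part that bears it (a point fixed in the world has none). Each returns a list of dicts, best first, with "score" (0 to 1); they miss things now and then, are a little off and sometimes report something else, mostly with a low value. They report only what shows in the picture. A call takes as long as a camera call.
- bot.find_in(camera, query): "position" ([column, row] in pixels, amid what is visible of it).
- bot.outline_of(camera, query): "pixels" (384x512 bool, what is visible of it) and "position" ([column, row] in pixels, amid what is visible of it).
The state is a dict: "t": time; "q": joint angles; "joint_vel": joint speeds; "joint_torque": joint torques, N m; "eef_pos": TCP position; "tool_rot": TCP orientation; "contact_force": force on the tool from outside, world axes, zero at the start; "torque": the same for the moment, N m; "gripper_width": opening from 0.0 (shut) to 1.0 (fully open); "grasp_force": force on a finger pad.
Only numpy, scipy, OpenCV 4.12 (cv2) and the standard library are available. Lean on these libraries where they do the work, as an engineer would, in place of code of your own. Each camera call takes 0.05 s, during which the arm holds its last target. There are 200 camera calls.

## Working session

There is one attempt and no reset: what is moved stays moved. The work goes in short steps, Python scripts to look and compute and a tool call to move; the robot and the scene stay as the last step left them, time stands still between calls to the robot, and variables do not carry over. Pictures are saved under pics/ and viewed, at most 10 in all, crops included, and the job is handed in when it is done.

Besides the shell and the picture viewer there is one more tool, called after "Emit:" as name(argument=value, ...) on one line, values as JSON. drive_tool: Moves the arm, as the interface text tells. Its arguments: {"type":"object","properties":{"commands":{"type":"array","items":{"type":"object","properties":{"hand":{"type":"number"},"translation":{"type":"array","items":{"type":"number"}},"angular":{"type":"array","items":{"type":"number"}}}}},"force":{"type":"number"}},"required":["commands"]}

```bash
mkdir -p pics; cat > h.py <<'E'
import numpy as np, cv2
from station import bot
def model(n):
    m=bot.camera_model(n); return m
def proj(m,p):
    c=np.array(m['view'])@np.append(p,1); 
    return np.array([m['cx']+m['fx']*c[0]/-c[2], m['cy']+m['fy']*(-c[1])/-c[2]])
def ray(m,uv):
    V=np.array(m['view']); R=V[:3,:3]; o=-R.T@V[:3,3]
    d=R.T@np.array([(uv[0]-m['cx'])/m['fx'],-(uv[1]-m['cy'])/m['fy'],-1.]); return o,d/np.linalg.norm(d)
def at_z(m,uv,z):
    o,d=ray(m,uv); return o+d*(z-o[2])/d[2]
def tri(rs):
    A=sum(np.eye(3)-np.outer(d,d) for o,d in rs); b=sum((np.eye(3)-np.outer(d,d))@o for o,d in rs)
    p=np.linalg.solve(A,b); return p, [np.linalg.norm((np.eye(3)-np.outer(d,d))@(p-o)) for o,d in rs]
E
python3 - <<'E'
from h import *
s=bot.get_obs(); print({k:np.round(v,3) for k,v in s.items()})
ims=[]
for n in ['scene','top']:
    im=bot.read_camera(n); m=model(n); print(n,{k:np.round(v,3).tolist() for k,v in m.items()})
    cv2.imwrite(f'pics/{n}0.png',im[:,:,::-1])
    for q in ['hanger','grip_tab','saddle','lip_end','holder','rail','bare_mid','band_mid','grease_tub','lock_bottle','alu_block']:
        r=bot.find_in(n,q); print(q,[(np.round(d['position'],1).tolist(),round(d['score'],2)) for d in r[:2]])
E
```

```text
{'t': np.float64(0.0), 'q': array([-1.223,  0.478,  0.022,  1.556, -0.012,  1.109, -0.083]), 'joint_vel': array([ 0.002, -0.001, -0.   , -0.   ,  0.001, -0.   , -0.   ]), 'joint_torque': array([ 1.0000e-03, -5.9646e+01,  1.6080e+00, -2.8119e+01,  1.2000e-02,
        9.0000e-03, -0.0000e+00]), 'eef_pos': array([0.297, 0.606, 0.244]), 'tool_rot': array([-0.   ,  0.226,  0.974, -0.001]), 'contact_force': array([ 0.256, -0.15 , -0.536]), 'torque': array([-0.013,  0.037,  0.005]), 'grasp_force': np.float64(0.0), 'gripper_width': np.float64(0.998)}
scene {'fx': 490.479, 'fy': 490.479, 'cx': 246.662, 'cy': 192.622, 'view': [[0.689, -0.725, 0.001, -0.482], [0.452, 0.43, 0.782, -0.312], [-0.567, -0.538, 0.624, -0.996], [0.0, 0.0, 0.0, 1.0]]}
hanger [([310.5, 257.0], 0.9)]
grip_tab [([310.8, 260.9], 0.65)]
saddle [([308.4, 258.4], 0.6)]
lip_end [([312.1, 258.9], 0.78)]
holder [([305.8, 305.8], 0.78)]
rail [([227.5, 183.2], 0.86)]
bare_mid [([228.5, 183.9], 0.57)]
band_mid [([231.4, 182.2], 0.84)]
grease_tub [([146.6, 215.3], 0.55)]
lock_bottle [([246.4, 276.6], 0.58)]
alu_block []
top {'fx': 349.576, 'fy': 349.576, 'cx': 251.306, 'cy': 191.66, 'view': [[-0.024, -1.0, 0.014, -0.155], [0.995, -0.022, 0.094, -0.578], [-0.094, 0.016, 0.995, -1.017], [0.0, 0.0, 0.0, 1.0]]}
hanger [([323.2, 215.1], 0.72)]
grip_tab [([328.0, 215.4], 0.69), ([234.4, 168.4], 0.67)]
saddle []
lip_end [([324.8, 217.3], 0.54)]
holder [([316.8, 214.2], 0.93)]
rail [([194.0, 204.9], 0.87), ([327.4, 214.1], 0.63)]
bare_mid [([183.2, 203.7], 0.71)]
band_mid [([192.4, 206.0], 0.58), ([278.3, 238.9], 0.23)]
grease_tub [([162.7, 243.5], 0.92)]
lock_bottle []
alu_block [([234.1, 168.6], 0.77)]
```

```bash
python3 - <<'E'
import cv2
a=cv2.imread('pics/scene0.png');b=cv2.imread('pics/top0.png')
cv2.imwrite('pics/s1.png',cv2.resize(a[110:360,90:390],None,fx=2.4,fy=2.4,interpolation=cv2.INTER_CUBIC))
cv2.imwrite('pics/t1.png',cv2.resize(b[120:290,100:370],None,fx=2.9,fy=2.9,interpolation=cv2.INTER_CUBIC))
E
```

```text
(no output)
```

View pics/s1.png

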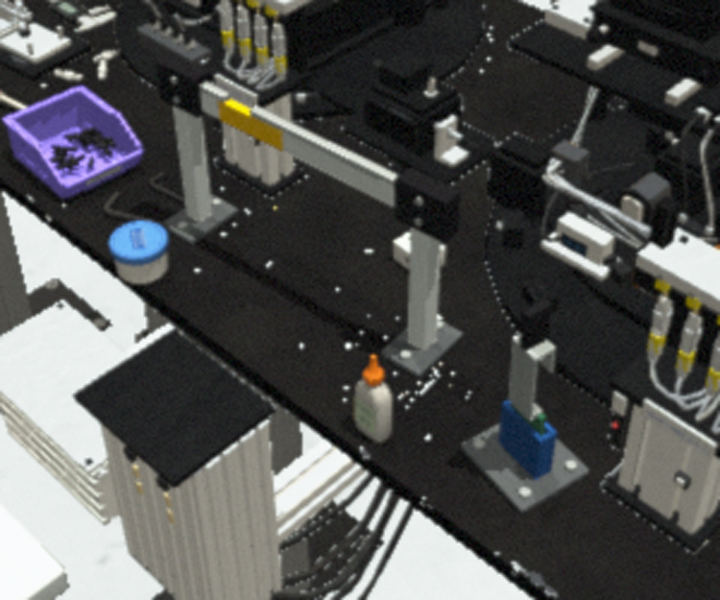

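View pics/t1.png

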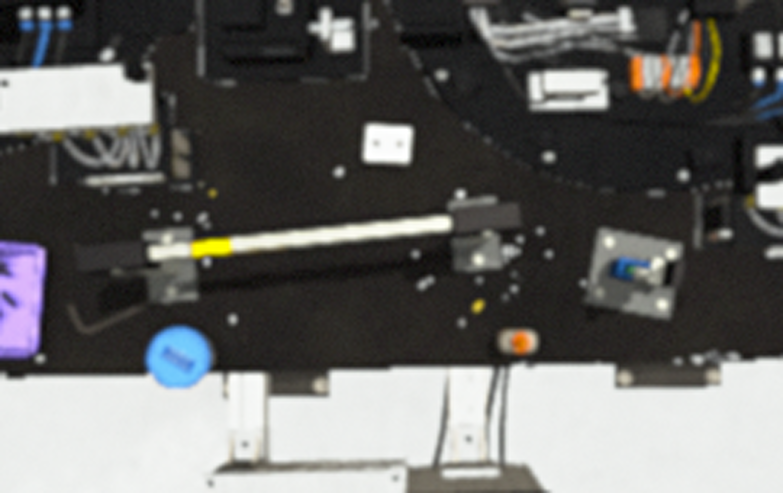

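The scene picture shows the hanger's leg and crown at crop (520-545,345-420) facing away from the robot, holder base below. The bar runs (203,85)-(400,190) with yellow at (222-283,100-145). In the top picture the base corners are at about (603,229),(685,243),(668,318),(588,303), the bar from (150,254) to (450,222), and the yellow top at 191-232.

```bash
python3 - <<'E'
from h import *
mt,ms=model('top'),model('scene')
T=lambda p:np.array(p)/2.9+[100,120]
S=lambda p:np.array(p)/2.4+[90,110]
c=np.array([at_z(mt,T(p),.008) for p in [(603,229),(685,243),(668,318),(588,303)]])
print('base',c.round(3),c.mean(0).round(3), np.linalg.norm(np.diff(c,axis=0),axis=1).round(3))
c2=np.array([at_z(ms,S(p),.008) for p in [(463,447),(586,465),(525,507)]]); print('scene base L,R,near',c2.round(3))
for p in [(150,254),(450,222),(191,248),(232,244)]: print('rail',at_z(mt,T(p),.2).round(4))
for p in [(206,92),(398,178),(283,145),(222,100)]: print('rail s',at_z(ms,S(p),.2).round(4))
r=bot.outline_of('top','hanger');  # newest top pic
s=bot.outline_of('scene','hanger')
for q in (r,s):
  if q: ys,xs=np.nonzero(q[0]['pixels']); print(q[0]['score'],xs.min(),xs.max(),ys.min(),ys.max())
mw=model('wrist'); V=np.array(mw['view']); print({k:mw[k] for k in('fx','fy','cx','cy')}, -V[:3,:3].T@V[:3,3], V[:3,:3].round(3))
print(bot.get_obs()['tool_rot'])
for n,p,z in [('tub',(179,356),.042),('bottle',(518,343),.09),('blk',(388,143),.026)]: print(n,at_z(mt,T(p),z).round(3))
E
```

```text
base [[ 0.55  -0.341  0.008]
 [ 0.534 -0.427  0.008]
 [ 0.456 -0.405  0.008]
 [ 0.473 -0.322  0.008]] [ 0.503 -0.374  0.008] [0.087 0.081 0.085]
scene base L,R,near [[ 0.476 -0.323  0.008]
 [ 0.537 -0.418  0.008]
 [ 0.462 -0.406  0.008]]
rail [0.5244 0.0823 0.2   ]
rail [ 0.5461 -0.1747  0.2   ]
rail [0.5287 0.0474 0.2   ]
rail [0.5314 0.0124 0.2   ]
rail s [0.5189 0.0684 0.2   ]
rail s [ 0.5485 -0.1712  0.2   ]
rail s [ 0.5104 -0.056   0.2   ]
rail s [0.5206 0.0454 0.2   ]
0.6 317 336 209 218
0.87 302 320 234 290
{'fx': 286.537284949622, 'fy': 286.537284949622, 'cx': 257.82736074844047, 'cy': 188.86863843405072} [0.23606844 0.63518581 0.37443772] [[ 0.441  0.898  0.   ]
 [-0.864  0.424 -0.273]
 [-0.245  0.12   0.962]]
[-4.69160796e-06  2.25934537e-01  9.74142487e-01 -1.24646217e-05]
tub [0.43  0.095 0.042]
bottle [ 0.437 -0.24   0.09 ]
blk [ 0.644 -0.117  0.026]
```

Emit:
drive_tool(commands=[{"hand":0.6,"translation":[20,-50,40],"angular":[0,0,0.1]},{"hand":0.6,"translation":[203,-636,116],"angular":[0,0,0.54]},{"hand":0.6,"translation":[203,-636,116],"angular":[0,0,0.54]},{"hand":0.6,"translation":[203,-636,116],"angular":[0,0,0.54]},{"hand":0.6,"translation":[203,-636,116],"angular":[0,0,0.54]},{"hand":0.6,"translation":[203,-636,116],"angular":[0,0,0.54]},{"hand":0.6,"translation":[203,-636,116],"angular":[0,0,0.54]},{"hand":0.6,"translation":[203,-636,116],"angular":[0,0,0.54]},{"hand":0.6,"translation":[203,-636,116],"angular":[0,0,0.54]},{"hand":0.6,"translation":[203,-636,116],"angular":[0,0,0.54]},{"hand":0.6,"translation":[203,-636,116],"angular":[0,0,0.54]},{"hand":0.6,"translation":[203,-636,116],"angular":[0,0,0.54]}])

```text
t: 2.8
eef_pos: [0.5009, -0.0353, 0.3623]
tool_rot: [0.001, -0.038, 0.999, -0.001]
contact_force: [0.6, 0.5, -0.0]
gripper_width: 0.599
grasp_force: 0.0
```

```bash
cat > snap.py <<'E'
import sys,pickle
from h import *
n=sys.argv[1]; s=bot.get_obs(); m=model('wrist'); im=bot.read_camera('wrist'); m2=model('wrist')
print(s['t'],s['eef_pos'].round(4),s['tool_rot'].round(4), s['q'].round(2), np.abs(np.array(m['view'])-m2['view']).max().round(5))
pickle.dump((m,im),open(n+'.pkl','wb')); cv2.imwrite(f'pics/{n}.png',cv2.resize(im[:,:,::-1],None,fx=1.5,fy=1.5,interpolation=cv2.INTER_CUBIC))
for q in sys.argv[2:]:
    print(q,[(np.round(d['position'],1).tolist(),round(d['score'],2)) for d in bot.find_in('wrist',q)[:2]])
E
python3 snap.py w1 rail bare_mid band_mid grease_tub
```

```text
2.8 [ 0.5009 -0.0353  0.3623] [ 1.000e-03 -3.750e-02  9.993e-01 -7.000e-04] [-0.4   0.08  0.37  1.82 -0.03  1.24  1.63] 0.00428
rail [([238.9, 198.5], 0.75)]
bare_mid [([242.0, 200.6], 0.7)]
band_mid [([241.4, 200.9], 0.86)]
grease_tub [([348.8, 111.2], 0.7), ([210.2, 221.4], 0.16)]
```

View pics/w1.png

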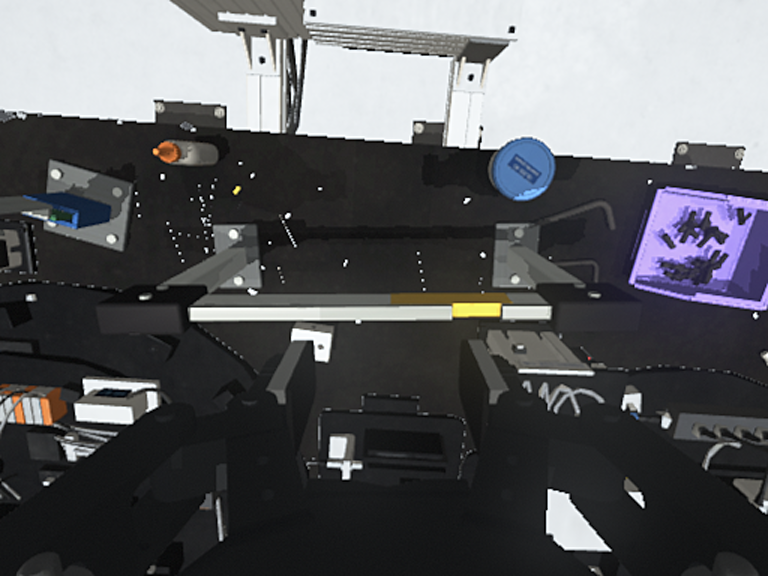

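The wrist picture shows the bar's top face from (190,313) to (552,313), between rows 307 and 320. The yellow notch floor is at columns 452-501, within the band at 390-510. The tub, bottle and block stand clear.

Emit:
drive_tool(commands=[{"hand":0.6,"translation":[0,-338,0],"angular":[0,0,-0.264]},{"hand":0.6,"translation":[0,-338,0],"angular":[0,0,-0.264]},{"hand":0.6,"translation":[0,-338,0],"angular":[0,0,-0.264]},{"hand":0.6,"translation":[0,-338,0],"angular":[0,0,-0.264]},{"hand":0.6,"translation":[0,-338,0],"angular":[0,0,-0.264]},{"hand":0.6,"translation":[0,-338,0],"angular":[0,0,-0.264]},{"hand":0.6,"translation":[0,-338,0],"angular":[0,0,-0.264]},{"hand":0.6,"translation":[0,-338,0],"angular":[0,0,-0.264]}])

```text
t: 4.05
eef_pos: [0.501, -0.3658, 0.3609]
tool_rot: [-0.0, 0.088, 0.996, 0.001]
contact_force: [-0.4, 1.1, -0.2]
gripper_width: 0.598
grasp_force: 0.0
```

```bash
python3 snap.py w2 hanger grip_tab saddle lip_end holder; python3 - <<'E'
from h import *
import pickle
m,im=pickle.load(open('w1.pkl','rb'))
for u,v in [(190,313.5),(552,313),(190,307),(190,320),(552,306),(552,319)]: print('rail',at_z(m,(u/1.5,v/1.5),.2).round(4))
for u in (452,501): print('notch',at_z(m,(u/1.5,310/1.5),.193).round(4))
E
```

```text
4.05 [ 0.501  -0.3658  0.3609] [-2.000e-04  8.840e-02  9.961e-01  7.000e-04] [ 0.07  0.34  0.61  1.57 -0.2   1.29  2.11] 0.00051
hanger [([405.9, 177.8], 0.72), ([252.8, 166.6], 0.67)]
grip_tab [([256.5, 165.2], 0.98)]
saddle [([251.8, 167.4], 0.83)]
lip_end [([253.8, 166.1], 0.77)]
holder [([256.5, 144.6], 0.66), ([408.2, 177.5], 0.25)]
rail [ 0.549  -0.1753  0.2   ]
rail [0.529  0.0843 0.2   ]
rail [ 0.544  -0.1751  0.2   ]
rail [ 0.554  -0.1756  0.2   ]
rail [0.5238 0.0833 0.2   ]
rail [0.5336 0.0851 0.2   ]
notch [0.5346 0.0137 0.193 ]
notch [0.5319 0.0496 0.193 ]
```

View pics/w2.png

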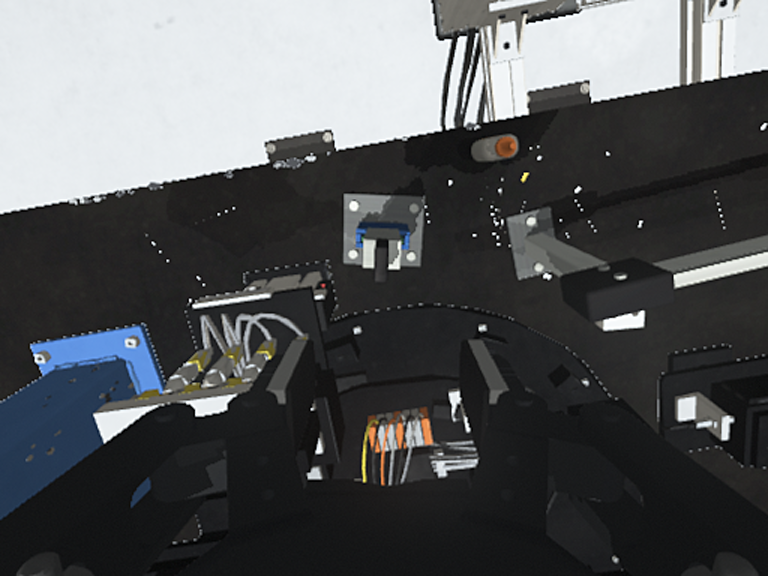

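Wrist picture 2 shows the tab at (381,247)-(381,280) with its top at the lower end, the steel crown at (363-402,240-268), and base corners near (343,193),(425,196),(424,267),(343,264). I take a second, shifted view for height.

Emit:
drive_tool(commands=[{"hand":0.6,"translation":[-30,-3,-60],"angular":[0,0,0]},{"hand":0.6,"translation":[-60,-3,-60],"angular":[0,0,0]},{"hand":0.6,"translation":[-60,-3,-60],"angular":[0,0,0]},{"hand":0.6,"translation":[-60,-3,-60],"angular":[0,0,0]}])

```text
t: 4.85
eef_pos: [0.4411, -0.3707, 0.302]
tool_rot: [0.001, 0.089, 0.996, -0.0]
contact_force: [0.2, 0.3, -0.4]
gripper_width: 0.6
grasp_force: 0.0
```

```bash
python3 snap.py w3 grip_tab saddle lip_end holder; python3 - <<'E'
from h import *
import pickle
m,im=pickle.load(open('w2.pkl','rb'))
m3,im3=pickle.load(open('w3.pkl','rb'))
c=np.array([at_z(m,np.array(p)/1.5,.008) for p in [(343,193),(425,196),(424,267),(343,264)]]); print(c.round(4),c.mean(0).round(4))
r=bot.find_in('wrist','grip_tab')[0]['position']
print(tri([ray(m,(256.5,165.2)),ray(m3,r)]))
cv2.imwrite('pics/w3c.png',cv2.resize(im3[100:340,150:370,::-1],None,fx=2.5,fy=2.5,interpolation=cv2.INTER_CUBIC))
E
```

```text
4.85 [ 0.4411 -0.3707  0.302 ] [ 8.00e-04  8.94e-02  9.96e-01 -1.00e-04] [ 0.1   0.29  0.62  1.76 -0.19  1.14  2.17] 0.00059
grip_tab [([267.5, 229.6], 0.76)]
saddle [([264.9, 228.7], 0.59), ([432.7, 252.3], 0.51)]
lip_end [([270.0, 226.4], 0.96)]
holder [([262.4, 186.1], 0.57)]
[[ 0.4585 -0.4076  0.008 ]
 [ 0.4776 -0.3193  0.008 ]
 [ 0.557  -0.3327  0.008 ]
 [ 0.537  -0.424   0.008 ]] [ 0.5075 -0.3709  0.008 ]
(array([ 0.4998306 , -0.36996112,  0.14830597]), [np.float64(0.001959014609774202), np.float64(0.001959014609774248)])
```

View pics/w3c.png

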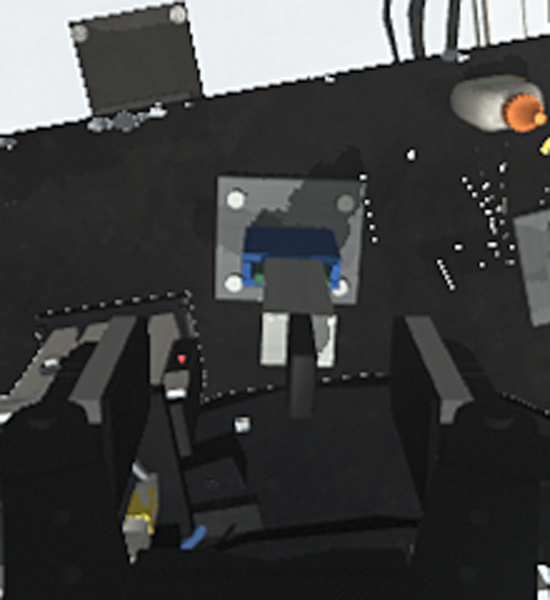

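```bash
python3 - <<'E'
from h import *
import pickle
from scipy.optimize import least_squares
m2,_=pickle.load(open('w2.pkl','rb'));m3,_=pickle.load(open('w3.pkl','rb'))
C=lambda p:np.array(p)/2.5+[150,100]; W=lambda p:np.array(p)/1.5
obs=[(m3,(11.5,15,159),C((336,366))),(m3,(11.5,-15,159),C((260,366))),(m3,(13,5,201),C((314,415))),(m3,(13,-5,201),C((289,415))),
(m3,(-40,-45,8),C((217,178))),(m3,(-40,45,8),C((365,178))),(m2,(11.5,15,159),W((402,269))),(m2,(11.5,-15,159),W((362,269))),
(m2,(-40,-45,8),W((343,193))),(m2,(-40,45,8),W((425,196))),(m2,(40,45,8),W((424,267))),(m2,(40,-45,8),W((343,264)))]
def f(p,sel=None):
    x,y,a,dz=p;c,s=np.cos(a),np.sin(a);r=[]
    for m,q,o in (obs if sel is None else sel):
        q=np.array(q)/1e3; r.append(proj(m,[x+c*q[0]-s*q[1],y+s*q[0]+c*q[1],q[2]+dz])-o)
    return np.ravel(r)
r=least_squares(f,[.505,-.371,-.19,0],loss='soft_l1'); print(r.x.round(4)); print(r.fun.reshape(-1,2).round(1))
for s in (obs[:4]+obs[6:8],):
    r=least_squares(lambda p:f(p,s),[.505,-.371,-.19,0]); print(r.x.round(4)); print(r.fun.reshape(-1,2).round(1))
E
```

```text
[ 0.5079 -0.3713 -0.2001 -0.0118]
[[-1.7 -0.6]
 [ 1.3 -1.1]
 [ 0.2  1.5]
 [-0.2  1.3]
 [ 0.5 -1.7]
 [-0.6 -0.6]
 [-1.   1.9]
 [ 1.4  1.4]
 [ 0.9  0.2]
 [-0.6 -0.5]
 [-2.  -1.9]
 [ 1.1 -1. ]]
[ 0.5047 -0.3711 -0.1789 -0.007 ]
[[-1.4 -1.5]
 [ 1.1 -1.5]
 [ 0.5  1.2]
 [-0.2  1.2]
 [-1.   0.1]
 [ 1.   0.1]]
```

Emit:
drive_tool(commands=[{"hand":0.5,"translation":[60,0,0],"angular":[0,0,-0.01]},{"hand":0.5,"translation":[65,0,-10],"angular":[0,0,-0.01]},{"hand":0.5,"translation":[65,0,-50],"angular":[0,0,-0.01]},{"hand":0.5,"translation":[65,0,-80],"angular":[0,0,-0.01]},{"hand":0.5,"translation":[65,0,-105],"angular":[0,0,-0.01]},{"hand":0.5,"translation":[65,0,-120],"angular":[0,0,-0.01]},{"hand":0.5,"translation":[65,0,-120],"angular":[0,0,-0.01]}])

```text
t: 6.02
eef_pos: [0.5046, -0.3706, 0.1805]
tool_rot: [-0.001, 0.095, 0.995, 0.0]
contact_force: [0.2, 0.3, 0.5]
gripper_width: 0.499
grasp_force: 0.0
```

```bash
python3 snap.py w4 grip_tab saddle lip_end
```

```text
6.025 [ 0.5046 -0.3706  0.1805] [-9.000e-04  9.480e-02  9.955e-01  3.000e-04] [ 0.14  0.51  0.55  1.77 -0.32  0.95  2.19] 0.0017
grip_tab [([257.8, 222.9], 0.8)]
saddle [([255.4, 223.5], 0.59)]
lip_end [([257.7, 223.1], 0.87)]
```

View pics/w4.png

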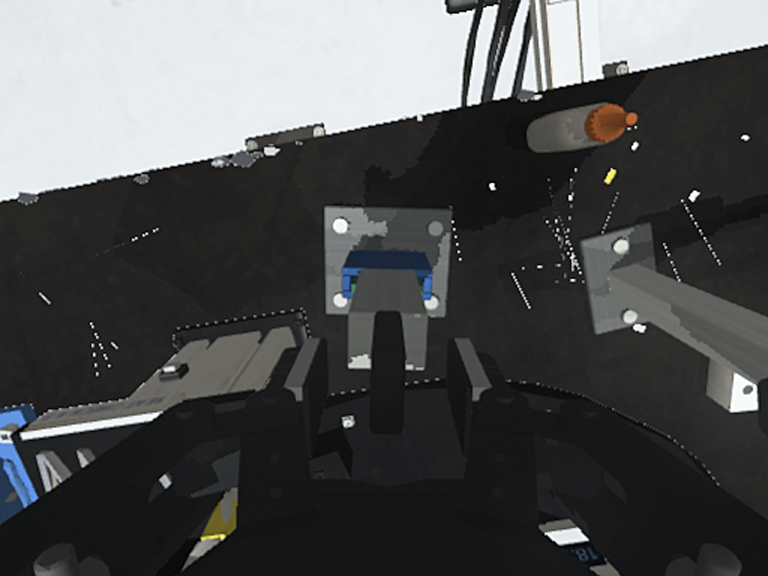

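The tab (column 375-403, rows 310-433) lies centred between the fingertips (315 and 460), aligned with the jaws; crown back edge at row 369.

```bash
python3 - <<'E'
from h import *
import pickle
m,_=pickle.load(open('w4.pkl','rb'))
d=np.array([np.cos(-.19),np.sin(-.19)])
for n,p,z,o in [('crown back',(387,369),.159,11.5),('tab top back',(388,433),.201,13),('tab base front',(388,311),.159,-13),('crownL',(350,366),.159,0),('crownR',(424,369),.159,0)]:
    q=at_z(m,np.array(p)/1.5,z); print(n,q.round(4),(q[:2]-d*o/1e3).round(4))
E
```

```text
crown back [ 0.5134 -0.3733  0.159 ] [ 0.5021 -0.3711]
tab top back [ 0.5126 -0.3729  0.201 ] [ 0.4998 -0.3705]
tab base front [ 0.4902 -0.3685  0.159 ] [ 0.503  -0.3709]
crownL [ 0.5095 -0.3871  0.159 ] [ 0.5095 -0.3871]
crownR [ 0.5161 -0.3593  0.159 ] [ 0.5161 -0.3593]
```

Emit:
drive_tool(commands=[{"hand":0.0,"translation":[0,0,0],"angular":[0,0,0]},{"hand":0.0,"translation":[0,0,0],"angular":[0,0,0]},{"hand":0.0,"translation":[0,0,0],"angular":[0,0,0]},{"hand":0.0,"translation":[0,0,0],"angular":[0,0,0]},{"hand":0.0,"translation":[0,0,0],"angular":[0,0,0]}], force=50)

```text
t: 6.85
eef_pos: [0.5056, -0.3711, 0.1819]
tool_rot: [0.001, 0.095, 0.996, -0.0]
contact_force: [-0.2, -0.4, 4.1]
gripper_width: 0.107
grasp_force: 50.9
```

Emit:
drive_tool(commands=[{"hand":0.0,"translation":[0,0,10],"angular":[0,0,0]},{"hand":0.0,"translation":[0,0,25],"angular":[0,0,0]},{"hand":0.0,"translation":[0,0,45],"angular":[0,0,0]},{"hand":0.0,"translation":[0,0,65],"angular":[0,0,0]},{"hand":0.0,"translation":[0,0,100],"angular":[0,0,0]},{"hand":0.0,"translation":[0,0,155],"angular":[0,0,0]},{"hand":0.0,"translation":[0,0,155],"angular":[0,0,0]},{"hand":0.0,"translation":[0,0,155],"angular":[0,0,0]}])

```text
t: 7.85
eef_pos: [0.5045, -0.3707, 0.3365]
tool_rot: [-0.0, 0.095, 0.995, 0.0]
contact_force: [-0.5, -0.2, -2.1]
gripper_width: 0.105
grasp_force: 49.8
```

Emit:
drive_tool(commands=[{"hand":0.0,"translation":[-20,50,0],"angular":[0,0,0.05]},{"hand":0.0,"translation":[-27,100,0],"angular":[0,0,0.1]},{"hand":0.0,"translation":[-27,150,0],"angular":[0,0,0.15]},{"hand":0.0,"translation":[-27,200,0],"angular":[0,0,0.2]},{"hand":0.0,"translation":[-27,250,0],"angular":[0,0,0.25]},{"hand":0.0,"translation":[-27,286,0],"angular":[0,0,0.27]},{"hand":0.0,"translation":[-27,286,0],"angular":[0,0,0.27]},{"hand":0.0,"translation":[-27,286,-40],"angular":[0,0,0.27]},{"hand":0.0,"translation":[-27,286,-78],"angular":[0,0,0.27]},{"hand":0.0,"translation":[-27,286,-78],"angular":[0,0,0.27]},{"hand":0.0,"translation":[-27,286,-78],"angular":[0,0,0.27]}])

```text
t: 9.22
eef_pos: [0.4785, -0.0857, 0.2592]
tool_rot: [0.0, -0.04, 0.999, -0.0]
contact_force: [0.2, 0.3, -2.5]
gripper_width: 0.105
grasp_force: 50.1
```

```bash
python3 snap.py w5 lip_end saddle rail; python3 - <<'E'
from h import *
im=bot.read_camera('scene'); cv2.imwrite('pics/s2.png',cv2.resize(im[110:260,130:330,::-1],None,fx=3.5,fy=3.5,interpolation=cv2.INTER_CUBIC))
E
```

```text
9.225 [ 0.4785 -0.0857  0.2592] [ 2.000e-04 -3.950e-02  9.992e-01 -2.000e-04] [-0.33  0.15  0.43  2.   -0.07  1.01  1.78] 0.00139
lip_end [([255.8, 211.2], 0.72)]
saddle [([253.7, 211.5], 0.77)]
rail [([379.4, 262.5], 0.58)]
```

View pics/w5.png

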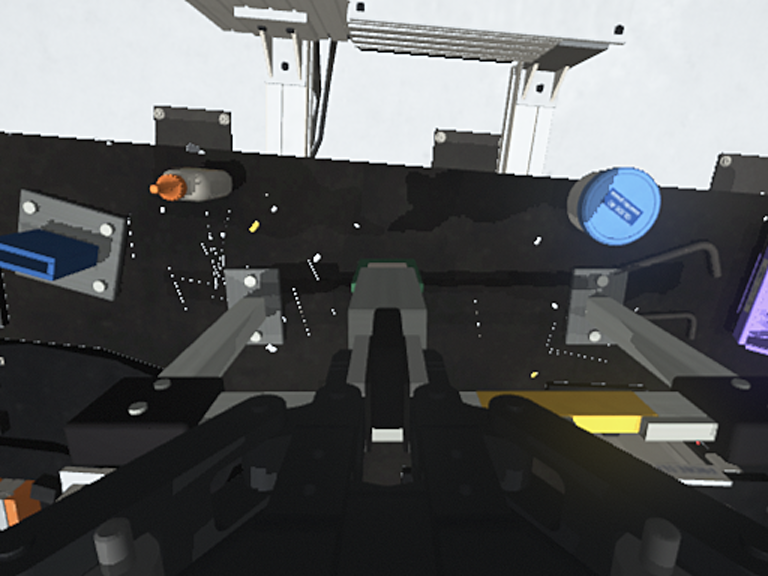

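View pics/s2.png

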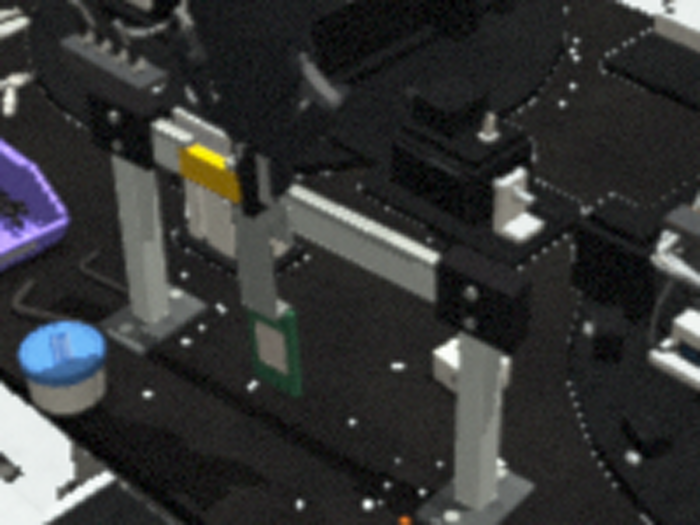

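The wrist picture shows the hanger upright in the jaws in front of the bar. The bar's top face is at (645-717, 422-440) and the notch floor at (572-640, 416-433). The scene picture shows the plate hanging before the bar, beside the band.

```bash
python3 - <<'E'
from h import *
import pickle
m,_=pickle.load(open('w5.pkl','rb'))
for p in [(647,424),(717,424),(649,440),(716,438),(372,430),(403,430),(372,441)]: print(p,at_z(m,np.array(p)/1.5,.2).round(4))
for p in [(573,417),(638,417),(578,433),(640,433)]: print('notch',at_z(m,np.array(p)/1.5,.193).round(4))
mt=model('top')
d=np.array([np.cos(.08),np.sin(.08)])
z=.259-.182+.008
# crown top front corners & tab in w5
for n,p,zz,o in [('crown back?',(388,388),.151+z,11.5),('crownfront',(388,308),.151+z,-13)]:
    q=at_z(m,np.array(p)/1.5,zz); print(n,(q[:2]-d*o/1e3).round(4))
E
```

```text
(647, 424) [0.5268 0.0478 0.2   ]
(717, 424) [0.5241 0.0828 0.2   ]
(649, 440) [0.5359 0.0511 0.2   ]
(716, 438) [0.5321 0.0846 0.2   ]
(372, 430) [ 0.5412 -0.0896  0.2   ]
(403, 430) [ 0.54  -0.074  0.2  ]
(372, 441) [ 0.5476 -0.0892  0.2   ]
notch [0.5301 0.0138 0.193 ]
notch [0.5274 0.0473 0.193 ]
notch [0.5393 0.0183 0.193 ]
notch [0.5368 0.0506 0.193 ]
crown back? [ 0.4852 -0.0861]
crownfront [ 0.4762 -0.0868]
```

Emit:
drive_tool(commands=[{"hand":0.0,"translation":[15,1,0],"angular":[0,0,0]},{"hand":0.0,"translation":[30,2,0],"angular":[0,0,0]},{"hand":0.0,"translation":[45,4,0],"angular":[0,0,0]},{"hand":0.0,"translation":[57,5,0],"angular":[0,0,0]},{"hand":0.0,"translation":[65,5,0],"angular":[0,0,0]},{"hand":0.0,"translation":[65,5,0],"angular":[0,0,0]},{"hand":0.0,"translation":[65,5,0],"angular":[0,0,0]}])

```text
t: 10.35
eef_pos: [0.5427, -0.0801, 0.2582]
tool_rot: [-0.0, -0.04, 0.999, 0.0]
contact_force: [0.2, -0.4, -2.1]
gripper_width: 0.105
grasp_force: 50.1
```

```bash
python3 snap.py w6 lip_end saddle rail; python3 - <<'E'
from h import *
im=bot.read_camera('scene'); a=cv2.resize(im[120:220,160:280,::-1],None,fx=5,fy=5,interpolation=cv2.INTER_CUBIC)
cv2.imwrite('pics/s3.png',a)
w=cv2.imread('pics/w6.png')[230:460,280:520]; w=cv2.resize(w,None,fx=1.6,fy=1.6)
c=np.zeros((500,800,3),np.uint8); b=cv2.resize(a,(400,333)); c[:333,:400]=b; c[:w.shape[0],400:400+w.shape[1]]=w[:, :400]; cv2.imwrite('pics/c6.png',c)
E
```

```text
10.35 [ 0.5427 -0.0801  0.2582] [-3.000e-04 -3.990e-02  9.992e-01  0.000e+00] [-0.32  0.27  0.42  1.87 -0.13  1.03  1.81] 0.00019
lip_end [([254.8, 211.9], 0.59)]
saddle [([256.7, 214.5], 0.82)]
rail [([224.9, 192.2], 0.89)]
```

View pics/c6.png

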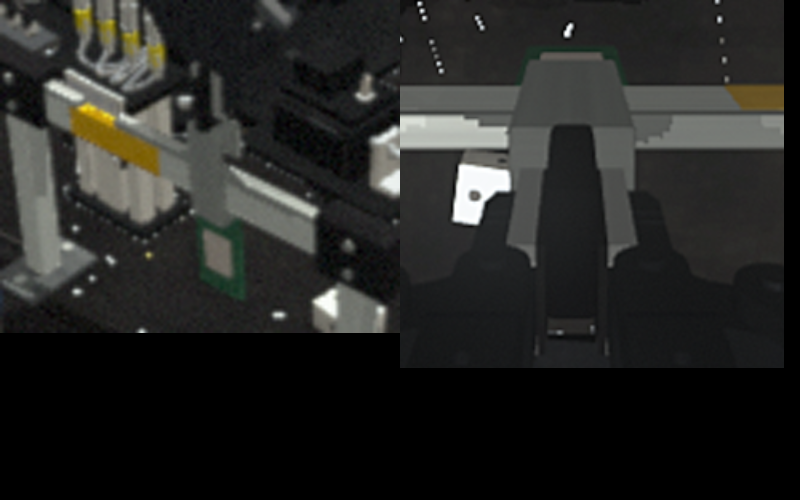

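The scene half shows the hook astride the bar, with the plate below it and well clear of the band. The wrist half shows the bar's top face at crop rows 112-149 and the crown from row 125.

```bash
python3 - <<'E'
from h import *
import pickle
m,im=pickle.load(open('w6.pkl','rb'))
F=lambda p:(np.array([(p[0]-400)/1.6+280,p[1]/1.6+230]))/1.5
for p in [(420,112),(420,149),(700,112),(700,149)]: print(at_z(m,F(p),.2).round(4))
# predicted crown/tab pixels in crop coords for hanger offsets from TCP along its x
t=np.array([.5427,-.0801]);d=np.array([np.cos(.08),np.sin(.08)]);n=np.array([-d[1],d[0]])
def cp(q): u=proj(m,q)*1.5; return [(u[0]-280)*1.6+400,(u[1]-230)*1.6]
for off in (-4,-2,0,2,4):
    o=t+d*off/1e3
    g=lambda x,y,z:np.round(cp(np.append(o+d*x/1e3+n*y/1e3,(z+84.5)/1e3))).tolist()
    print(off,'crown front',g(-11.5,15,151),'back',g(11.5,15,151),g(11.5,-15,151),'tab base',g(-13,0,151),'tab top back',g(13,0,193),'ledge front',g(-11.5,0,77))
# column profile at strip
g=cv2.cvtColor(im,cv2.COLOR_RGB2GRAY)
for c in (224,260,277): print(c,g[195:262,c].tolist())
E
```

```text
[ 0.5391 -0.1251  0.2   ]
[ 0.5505 -0.1249  0.2   ]
[ 0.5328 -0.0452  0.2   ]
[ 0.544  -0.0437  0.2   ]
-4 crown front [641.0, 125.0] back [638.0, 215.0] [515.0, 215.0] tab base [577.0, 119.0] tab top back [578.0, 326.0] ledge front [575.0, 53.0]
-2 crown front [641.0, 133.0] back [638.0, 222.0] [515.0, 222.0] tab base [577.0, 127.0] tab top back [578.0, 335.0] ledge front [575.0, 59.0]
0 crown front [641.0, 141.0] back [638.0, 230.0] [515.0, 230.0] tab base [577.0, 135.0] tab top back [578.0, 344.0] ledge front [575.0, 64.0]
2 crown front [640.0, 149.0] back [638.0, 237.0] [515.0, 237.0] tab base [577.0, 143.0] tab top back [578.0, 353.0] ledge front [575.0, 70.0]
4 crown front [640.0, 157.0] back [638.0, 244.0] [515.0, 244.0] tab base [577.0, 151.0] tab top back [578.0, 363.0] ledge front [575.0, 76.0]
224 [99, 99, 95, 97, 81, 69, 90, 99, 98, 95, 84, 171, 196, 187, 184, 184, 185, 186, 192, 162, 80, 54, 92, 101, 103, 106, 106, 94, 208, 254, 252, 249, 248, 248, 249, 249, 249, 252, 255, 251, 137, 28, 32, 37, 41, 40, 42, 43, 40, 39, 42, 44, 39, 40, 40, 37, 39, 40, 37, 37, 37, 37, 37, 37, 35, 35, 35]
260 [69, 69, 68, 69, 68, 68, 69, 71, 72, 66, 40, 26, 27, 30, 30, 29, 29, 30, 33, 29, 30, 31, 32, 30, 32, 30, 30, 32, 29, 32, 31, 30, 31, 32, 32, 31, 30, 31, 33, 31, 33, 33, 32, 32, 32, 31, 32, 33, 29, 34, 32, 32, 32, 31, 32, 30, 31, 29, 29, 30, 29, 29, 29, 29, 29, 29, 28]
277 [69, 71, 71, 71, 70, 71, 71, 72, 71, 71, 68, 82, 94, 93, 95, 95, 94, 93, 94, 95, 95, 93, 93, 94, 95, 94, 94, 95, 84, 78, 77, 77, 77, 77, 77, 77, 77, 77, 77, 76, 77, 77, 77, 77, 77, 77, 77, 76, 76, 77, 77, 76, 76, 77, 77, 76, 76, 76, 75, 74, 87, 101, 97, 66, 30, 21, 24]
```

Emit:
drive_tool(commands=[{"hand":0.0,"translation":[1.5,0,0],"angular":[0,0,0]},{"hand":0.0,"translation":[1.5,0,-4],"angular":[0,0,0]},{"hand":0.0,"translation":[1.5,0,-8],"angular":[0,0,0]},{"hand":0.0,"translation":[1.5,0,-12],"angular":[0,0,0]},{"hand":0.0,"translation":[1.5,0,-12],"angular":[0,0,0]}])

```text
t: 11.22
eef_pos: [0.5443, -0.0798, 0.2458]
tool_rot: [-0.0, -0.04, 0.999, 0.0]
contact_force: [1.1, -0.7, -1.7]
gripper_width: 0.11
grasp_force: 50.1
```

Emit:
drive_tool(commands=[{"hand":0.0,"translation":[0,0,-5],"angular":[0,0,0]},{"hand":0.0,"translation":[0,0,-10],"angular":[0,0,0]},{"hand":0.0,"translation":[0,0,-14],"angular":[0,0,0]},{"hand":0.0,"translation":[0,0,-14],"angular":[0,0,0]}])

```text
t: 11.72
eef_pos: [0.5443, -0.0799, 0.2319]
tool_rot: [-0.0, -0.04, 0.999, 0.0]
contact_force: [0.4, -0.8, -2.0]
gripper_width: 0.108
grasp_force: 50.1
```

Emit:
drive_tool(commands=[{"hand":0.0,"translation":[0,0,-2],"angular":[0,0,0]},{"hand":0.0,"translation":[0,0,-2],"angular":[0,0,0]}])

```text
t: 11.98
eef_pos: [0.5446, -0.0799, 0.2303]
tool_rot: [-0.0, -0.04, 0.999, 0.0]
contact_force: [0.2, -0.8, -1.6]
gripper_width: 0.111
grasp_force: 50.1
```

Emit:
drive_tool(commands=[{"hand":0.0,"translation":[0,0,-0.7],"angular":[0,0,0]},{"hand":0.0,"translation":[0,0,-0.7],"angular":[0,0,0]}])

```text
t: 12.22
eef_pos: [0.5446, -0.0799, 0.2296]
tool_rot: [0.0, -0.04, 0.999, 0.0]
contact_force: [-0.8, -0.6, -1.8]
gripper_width: 0.109
grasp_force: 50.1
```

Emit:
drive_tool(commands=[{"hand":0.0,"translation":[0,0,-0.7],"angular":[0,0,0]},{"hand":0.0,"translation":[0,0,-0.7],"angular":[0,0,0]}])

```text
t: 12.48
eef_pos: [0.5447, -0.0799, 0.2291]
tool_rot: [0.0, -0.04, 0.999, 0.0]
contact_force: [0.1, -0.2, -1.0]
gripper_width: 0.106
grasp_force: 50.5
```

Emit:
drive_tool(commands=[{"hand":0.0,"translation":[0,0,-0.7],"angular":[0,0,0]},{"hand":0.0,"translation":[0,0,-0.7],"angular":[0,0,0]}])

```text
t: 12.72
eef_pos: [0.5448, -0.0799, 0.2289]
tool_rot: [0.0, -0.04, 0.999, 0.0]
contact_force: [-2.6, 0.1, 5.8]
gripper_width: 0.11
grasp_force: 51.3
```

Emit:
drive_tool(commands=[{"hand":0.0,"translation":[0,0,-0.5],"angular":[0,0,0]},{"hand":0.0,"translation":[0,0,-0.5],"angular":[0,0,0]}])

```text
t: 12.98
eef_pos: [0.5448, -0.08, 0.2289]
tool_rot: [0.0, -0.04, 0.999, 0.0]
contact_force: [-2.5, 0.3, 8.3]
gripper_width: 0.107
grasp_force: 51.9
```

Emit:
drive_tool(commands=[{"hand":0.0,"translation":[0,0,0.8],"angular":[0,0,0]},{"hand":0.0,"translation":[-0.4,5,0.8],"angular":[0,0,0]},{"hand":0.0,"translation":[-0.8,10,0.8],"angular":[0,0,0]},{"hand":0.0,"translation":[-1.2,15,0.8],"angular":[0,0,0]},{"hand":0.0,"translation":[-1.6,20,0.8],"angular":[0,0,0]}])

```text
t: 13.6
eef_pos: [0.5435, -0.0601, 0.229]
tool_rot: [0.001, -0.04, 0.999, -0.0]
contact_force: [-0.3, -4.0, 5.9]
gripper_width: 0.11
grasp_force: 51.2
```

Emit:
drive_tool(commands=[{"hand":0.0,"translation":[-0.4,5,0],"angular":[0,0,0]},{"hand":0.0,"translation":[-0.8,10,0],"angular":[0,0,0]},{"hand":0.0,"translation":[-1.2,15,0],"angular":[0,0,0]},{"hand":0.0,"translation":[-1.6,20,0],"angular":[0,0,0]}])

```text
t: 14.1
eef_pos: [0.5419, -0.04, 0.229]
tool_rot: [0.001, -0.04, 0.999, -0.0]
contact_force: [-0.9, -3.7, 5.5]
gripper_width: 0.101
grasp_force: 51.2
```

Emit:
drive_tool(commands=[{"hand":0.0,"translation":[-0.4,5,0.4],"angular":[0,0,0]},{"hand":0.0,"translation":[-0.8,10,0.4],"angular":[0,0,0]},{"hand":0.0,"translation":[-1.2,15,0.4],"angular":[0,0,0]},{"hand":0.0,"translation":[-1.6,20,0.4],"angular":[0,0,0]}])

```text
t: 14.6
eef_pos: [0.5398, -0.0197, 0.229]
tool_rot: [0.0, -0.04, 0.999, -0.0]
contact_force: [0.9, -3.8, 4.8]
gripper_width: 0.109
grasp_force: 51.0
```

Emit:
drive_tool(commands=[{"hand":0.0,"translation":[-0.4,5,0],"angular":[0,0,0]},{"hand":0.0,"translation":[-0.8,10,0],"angular":[0,0,0]},{"hand":0.0,"translation":[-1.2,15,0],"angular":[0,0,0]},{"hand":0.0,"translation":[-1.6,20,0],"angular":[0,0,0]}])

```text
t: 15.1
eef_pos: [0.5382, 0.0004, 0.229]
tool_rot: [0.0, -0.04, 0.999, -0.0]
contact_force: [0.1, -3.4, 4.9]
gripper_width: 0.105
grasp_force: 51.1
```

Emit:
drive_tool(commands=[{"hand":0.0,"translation":[-0.4,5,0],"angular":[0,0,0]},{"hand":0.0,"translation":[-0.8,10,0],"angular":[0,0,0]},{"hand":0.0,"translation":[-1.2,15,0],"angular":[0,0,0]},{"hand":0.0,"translation":[-1.6,20,0],"angular":[0,0,0]}])

```text
t: 15.6
eef_pos: [0.5365, 0.0205, 0.2289]
tool_rot: [-0.0, -0.04, 0.999, 0.0]
contact_force: [0.4, -3.7, 3.5]
gripper_width: 0.106
grasp_force: 51.0
```

Emit:
drive_tool(commands=[{"hand":0.0,"translation":[-0.2,3,0],"angular":[0,0,0]},{"hand":0.0,"translation":[-0.5,6,0],"angular":[0,0,0]}])

```text
t: 15.85
eef_pos: [0.5359, 0.0265, 0.2287]
tool_rot: [-0.0, -0.04, 0.999, 0.0]
contact_force: [-0.5, -1.9, 3.6]
gripper_width: 0.107
grasp_force: 51.0
```

Emit:
drive_tool(commands=[{"hand":0.0,"translation":[-0.1,1.5,0],"angular":[0,0,0]},{"hand":0.0,"translation":[-0.2,2.5,0],"angular":[0,0,0]}])

```text
t: 16.1
eef_pos: [0.5353, 0.0293, 0.2282]
tool_rot: [-0.001, -0.04, 0.999, 0.0]
contact_force: [0.4, -0.9, -2.4]
gripper_width: 0.111
grasp_force: 50.1
```

Emit:
drive_tool(commands=[{"hand":0.0,"translation":[-0.1,1,0],"angular":[0,0,0]},{"hand":0.0,"translation":[-0.2,2,0],"angular":[0,0,0]}])

```text
t: 16.35
eef_pos: [0.5353, 0.0309, 0.2285]
tool_rot: [-0.001, -0.04, 0.999, 0.0]
contact_force: [0.7, 0.6, -2.1]
gripper_width: 0.106
grasp_force: 50.1
```

The load vanished: the crown is over the notch. Lowering.

Emit:
drive_tool(commands=[{"hand":0.0,"translation":[0,0,-1.5],"angular":[0,0,0]},{"hand":0.0,"translation":[0,0,-3],"angular":[0,0,0]},{"hand":0.0,"translation":[0,0,-3],"angular":[0,0,0]}])

```text
t: 16.73
eef_pos: [0.5356, 0.0305, 0.2257]
tool_rot: [-0.0, -0.04, 0.999, -0.0]
contact_force: [0.3, 0.2, -1.5]
gripper_width: 0.106
grasp_force: 50.1
```

Emit:
drive_tool(commands=[{"hand":0.0,"translation":[0,0,-1.5],"angular":[0,0,0]},{"hand":0.0,"translation":[0,0,-2.8],"angular":[0,0,0]},{"hand":0.0,"translation":[0,0,-2.8],"angular":[0,0,0]}])

```text
t: 17.1
eef_pos: [0.5356, 0.0306, 0.223]
tool_rot: [-0.0, -0.04, 0.999, 0.0]
contact_force: [0.1, -0.5, -2.2]
gripper_width: 0.111
grasp_force: 50.1
```

Emit:
drive_tool(commands=[{"hand":0.0,"translation":[0,0,-0.7],"angular":[0,0,0]},{"hand":0.0,"translation":[0,0,-1],"angular":[0,0,0]},{"hand":0.0,"translation":[0,0,-1],"angular":[0,0,0]}])

```text
t: 17.48
eef_pos: [0.5358, 0.0306, 0.2222]
tool_rot: [0.0, -0.04, 0.999, 0.0]
contact_force: [-0.9, 0.2, -1.8]
gripper_width: 0.109
grasp_force: 50.1
```

Emit:
drive_tool(commands=[{"hand":0.0,"translation":[0,0,-0.5],"angular":[0,0,0]},{"hand":0.0,"translation":[0,0,-0.5],"angular":[0,0,0]}])

```text
t: 17.73
eef_pos: [0.5358, 0.0306, 0.222]
tool_rot: [0.0, -0.04, 0.999, 0.0]
contact_force: [-1.1, 0.1, 3.6]
gripper_width: 0.108
grasp_force: 50.8
```

Emit:
drive_tool(commands=[{"hand":0.0,"translation":[0,0,0.4],"angular":[0,0,0]},{"hand":0.16,"translation":[0,0,0.4],"angular":[0,0,0]},{"hand":0.24,"translation":[0,0,0.4],"angular":[0,0,0]},{"hand":0.35,"translation":[0,0,0.4],"angular":[0,0,0]},{"hand":0.35,"translation":[0,0,0.4],"angular":[0,0,0]},{"hand":0.35,"translation":[0,0,0.4],"angular":[0,0,0]}], force=20)

```text
t: 18.48
eef_pos: [0.5357, 0.0306, 0.222]
tool_rot: [0.0, -0.04, 0.999, 0.0]
contact_force: [0.7, -0.5, 0.1]
gripper_width: 0.349
grasp_force: 0.0
```

Emit:
drive_tool(commands=[{"hand":0.35,"translation":[0,0,15],"angular":[0,0,0]},{"hand":0.35,"translation":[0,0,40],"angular":[0,0,0]},{"hand":0.35,"translation":[0,0,90],"angular":[0,0,0]},{"hand":0.35,"translation":[0,0,130],"angular":[0,0,0]},{"hand":0.35,"translation":[-50,-50,140],"angular":[0,0,0]},{"hand":0.35,"translation":[-50,-100,140],"angular":[0,0,0]},{"hand":0.35,"translation":[-50,-150,140],"angular":[0,0,0]},{"hand":0.35,"translation":[-50,-150,140],"angular":[0,0,0]}])

```text
t: 19.48
eef_pos: [0.4849, -0.124, 0.3635]
tool_rot: [0.001, -0.036, 0.999, -0.0]
contact_force: [-0.0, 1.2, -0.2]
gripper_width: 0.351
grasp_force: 0.0
```

```bash
python3 - <<'E'
from h import *
a=bot.read_camera('scene')[110:260,110:290,::-1]; b=bot.read_camera('top')[140:270,120:300,::-1]
a=cv2.resize(a,(400,333),interpolation=cv2.INTER_CUBIC); b=cv2.resize(b,(400,289),interpolation=cv2.INTER_CUBIC)
c=np.zeros((340,800,3),np.uint8); c[:333,:400]=a; c[:289,400:]=b; cv2.imwrite('pics/end.png',c)
s=bot.get_obs(); print(s['t'],s['eef_pos'].round(3),s['contact_force'].round(1))
mt=model('top')
for n,z in (('grease_tub',.042),('alu_block',.026),('lock_bottle',.09)):
    r=bot.find_in('top',n)[:1]
    if r: print(n,r[0]['score'],at_z(mt,r[0]['position'],z).round(3))
E
```

```text
19.575 [ 0.486 -0.119  0.363] [0.1 1.1 0. ]
grease_tub 0.48 [0.437 0.108 0.042]
alu_block 0.74 [ 0.645 -0.115  0.026]
lock_bottle 0.68 [ 0.447 -0.236  0.09 ]
```

View pics/end.png

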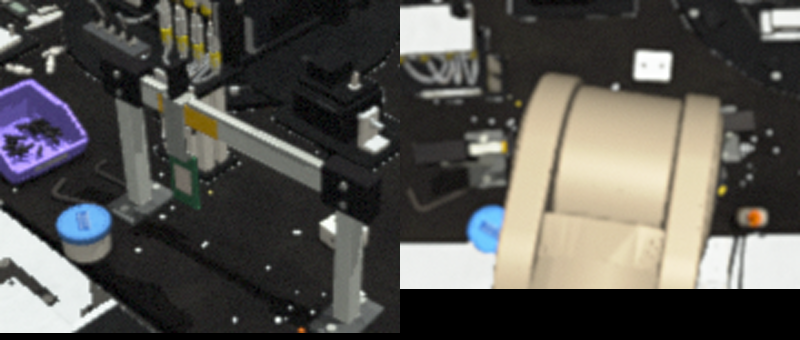

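The hanger hangs upright in the yellow band at (180,140) in the left half of the picture. The tub, block and bottle stand where they were; the tub is part-hidden by the arm in the top view.

```bash
python3 -c "
from station import bot
print(bot.hand_in())"
```

```text
the job is handed in; nothing more can be done
None
```

The hanger was hooked on the bare rail, slid into the band until it was felt over the notch, lowered 7 mm into it and released; it hangs upright with the tub, bottle and block left alone, and the job was handed in at about 20 s of the 54 s allowed.

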